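# Dock the card terminal for the night

### The arm

A 6-joint arm with a two-finger parallel gripper is mounted at the origin on a cart in front of the work surface, level with it; the furniture and walls round the work are solid. World frame = base frame: x ahead of the robot, y to its left, z up, the work surface at z = 0. Lengths are in m, angles in degrees, forces in N, time in s.
With the tool pointing down it reaches from about 0.4 to 0.825 m from the base axis. Payload 7 kg.
Tool frame: the origin (TCP) lies midway between the tips of the shut fingers; the grasp point (between the pads) lies 19 mm behind it; z points along the fingers, x is the direction in which the jaws open and shut, and the axes are right-handed (so a half turn about z gives the same grasp; the last joint's range is limited). The gripper opens to 88 mm and grips with 3 to 60 N. Pads are 19 mm wide; open, the fingers measure 130 mm over their backs; the gripper's body (78 mm by 193 mm) begins 47 mm behind the grasp point.
Start: joints at [87.897, 20.546, 0.682, 0, -70.136, -16.507], TCP at [0.215, 0.64, 0.227] pointing down, gripper open.
Joint ranges: [-176.03, 176.03], [-82.01, 121.73], [-58.28, 71.71], [-173.87, 95.51], [-174.79, -0.11], [-173.66, 173.66]. Speed limits (degrees/s): [136.94, 136.94, 172.46, 180, 180, 180].

### API

Orientations are given as [roll, pitch, yaw] about the fixed x, y, z axes, in that order (R = Rz(yaw) Ry(pitch) Rx(roll)).
In Python, from plant import * gives the robot as it stands. The module is installed in compiled form; this text tells all that it offers.
- The arm moves only by the shell command python3 -m pendant 'ROWS' [OPENING]. ROWS is JSON, a list that holds one entry, the list of rows, each a list of 6 numbers: the shift along the world's x, y, z in mm, then the turn, a rotation vector about the world's x, y, z in degrees. A call has 1 to 10 rows; each row is the pose to reach, as a shift and turn from the pose commanded when the call began; what a row does not reach only later rows make up. A row lasts 1/8 s, in which the tool goes at most 62.5 mm and 10.7 degrees, less where a joint would pass 70% of its speed; a pose out of reach is approached as far as the arm can. A call with a gripper value outside its range is refused whole. OPENING is the closure, from -1 (fully open) to 1 (shut), set as the call begins (- or left out, the last holds). The fingers move at their own pace and stop on an object; the grip force is fixed at half the most. Time passes only in rows, so rows that repeat a pose let the fingers close. It gives the time, the measured TCP pose, the force and the opening at its end, in the units of the state.
- get_obs(): the state, without advancing time (a new reading comes with each control period).
- snapshot(name): name is "scene" or "top"; returns a dict with "pixels" (400x640x3 uint8, red, green, blue), "depth" (400x640 float32, m along the optical axis (not along the pixel's ray), 0 where there is no reading), "fx", "fy", "cx", "cy" (pixels), "pose" (4x4, takes a point from camera to world coordinates). Camera axes: x right, y down, z forward; pixel columns grow to the right and rows downward; lengths in m; the calibration is good to about 2 mm. A picture is of the moment at which its call begins.
- close_job(): hands the job in, once; it reports no verdict.
The state is a dict: "clock": time; "joint_pos": joint angles; "qvel": joint speeds; "tau": joint torques, N m; "tool_pos": TCP position; "orientation": TCP orientation; "force": force on the tool from outside, world axes, zero at the start; "moment": the same for the moment, N m; "opening": finger opening in m.
Only numpy, scipy, OpenCV 4.12 (cv2) and the standard library are available. Lean on these libraries where they do the work, as an engineer would, in place of code of your own. Each camera call takes 0.05 s, during which the arm holds its last target. There are 200 camera calls.

### The job

Closing time: put the white card terminal back in its grey charging cradle. Tuck its thin toe under the lip at the low end, right in to the stop, then swing the head down and press it fully home, until the orange spring catch snaps back over it. Then press the wide green key with about 6 N, and no hard shove, to start the end-of-day report; leave the terminal docked and the other things on the counter where they are.

Things in the scene. Friction and masses are not known exactly. Their poses are not given: they have to be found in the camera images.
- term_mid (a point): Middle of the loose white card terminal (160 x 64 mm, 0.3 kg), lying screen up: 15 mm above its flat underside, 80 mm from either end. x points from toe to head, y across, z out of the screen side. Case x = -50 to +72 mm: flat parallel sides 64 mm apart, 30 mm thick (42 at the printer hump, x = 46 to 72). Grip it across the 64 mm, x = 0 to 55 mm, the pads at or above mid-thickness.
- term_toe (a point): Tip of the terminal's toe, on its underside; axes as term_mid, 80 mm from it in x, 15 mm below. The toe is 60 mm wide and 10 mm thick for the first 14 mm; then a sloping face rises to the full 30 mm thickness, 30 mm from the tip.
- term_head (a point): End of the terminal's head, on its underside; axes as term_mid, 80 mm from it in x. The last 8 mm are a shelf only 16 mm thick and 56 mm wide, over which the catch snaps. The printer hump beside it (8 to 34 mm from the end, its flat top 42 mm above the underside) is the place to push the head down.
- green_key: Wide green key, part of the terminal: flat membrane key, 14 mm (x) by 46 mm (y), 2.5 mm proud of the case, hardly any travel (stiff, 6 N at its 1.8 mm stop). Origin at the centre of its top face, 40 mm toe-ward of term_mid and 17.5 mm further out (z); axes as the terminal's. Registers at 4 N from the fingers, held 0.1 s; above 40 N it cracks.
- cradle_bed: Sloping bed of the fixed grey cradle. x runs up the 22 degree slope from the lip (low end, toward the robot) to the catch, y across, z out of the bed. Origin on the bed's surface, 58 mm above the worktop. With the terminal home, term_mid is at (0, 0, 15 mm) here, axes parallel, play 2 mm in x, 3 mm in y. The bed is 56 mm wide, narrower than the terminal, so fingers can pass beside it.
- lip_mouth (a point): Middle of the lip's inner edge, on its underside, 15 mm above the bed, at x = -72.5 mm of cradle_bed (same axes). The lip is 5 mm thick; behind it, 9 mm further down the slope, is the stop wall. Side cheeks 66 mm apart, 20 mm high, reach 12 mm up the slope from here. The toe goes in to the wall with the head raised about 15 degrees off the bed, at most 18.
- head_stop (a point): Foot of the two head stops, on the bed at x = 82 mm of cradle_bed (same axes). The stops are 14 mm high, so the terminal (160 mm; wall to stops 163.5 mm) cannot be slid in flat: toe in first, right to the stop wall, then head down. Behind them a fixed housing round the catch, 50 mm wide, rises to 34 mm above the bed.
- catch (a joint): Orange spring catch at the head of the cradle; slides along the bed's x: 0 = at rest, 0.009 m = fully back. Its slanting front, 26 mm wide, leans outward from x = 76 mm at 18.5 mm above the bed to x = 89 at 41 mm. The head pushes it back 2 to 6 mm on the way down (a few newtons of push at the head; the spring is 220 N/m, 0.7 N at rest), then it springs back to 0 above the head shelf.
- order_pad: Bystander: red notebook, 148 x 109 x 15 mm, flat on the worktop; origin at the centre of its underside.
- nut_butter: Bystander: jar 68 mm wide, 90 mm high; origin at the centre of its underside. It stands at the back, under the front edge of a long bread shelf (fixed, its edge at x = 0.70 m, 0.255 to 0.305 m above the worktop, along the whole counter).
- mug: Bystander: white mug 82 mm wide, 100 mm high; origin at the centre of its underside.
- sugar: Bystander: purple lidded canister 77 mm wide, 100 mm high; origin at the centre of its underside.

How it is judged (in metres and radians):
On the way, in this order (a step that is already met when the one before it is completed fails the run):
1. the terminal lies fully home in the cradle, toe under the lip, catch sprung back over its head (x of term_mid in the frame of cradle_bed between -0.004 and 0.004 m and y of term_mid in the frame of cradle_bed between -0.007 and 0.007 m and z of term_mid in the frame of cradle_bed between 0.0125 and 0.0175 m and angle between the z axis of term_mid and the z axis of cradle_bed, either way round below 0.05 rad and angle between the x axis of term_mid and the x axis of cradle_bed, either way round below 0.1 rad and value of joint catch below 0.0015 m), for 0.2 s.
2. with the terminal home, the green key is pressed by the fingers with at least 4 N (all of step 1 and contact force between the fingers and green_key above 4 N), for 0.1 s.
At the end, for the whole second after the job is handed in: The terminal rests in the cradle, let go and still: its middle within 4 mm along the bed and 7 mm across it of the home position, underside within 2.5 mm of the bed, within 2.9 degrees of parallel to the bed and 5.7 degrees of in line with it, and the catch back within 1.5 mm of rest (all of step 1 and linear speed of green_key below 0.01 m/s); the robot touches nothing.
It fails at once if the green key is pressed with 40 N or more (contact force between anything else and green_key above 40 N).
It fails at once if the notebook, jar, mug or canister is moved by more than 30 mm (distance of any of order_pad, nut_butter, mug, sugar from where it was at the start of the episode above 0.03 m).
It also fails if it takes over 58 s, if anything falls off the work surface, if the arm or the gripper's body presses on something with over 40 N, if the wrist force passes 120 N, or if a joint passes its speed limit or range.

## Working session

There is one attempt and no reset: what is moved stays moved. The work goes in short steps, Python scripts to look and compute and a shell command to move; the robot and the scene stay as the last step left them, time stands still between calls to the robot, and variables do not carry over. Pictures are saved under pics/ and viewed, about 8 in all and at most 12, crops included, and the job is handed in when it is done.

```bash
mkdir -p pics
cat > h.py <<'E'
from plant import *
import numpy as np, cv2
from scipy.spatial.transform import Rotation as R
def save(s,name,crop=None,k=1):
    im=cv2.cvtColor(s["pixels"],cv2.COLOR_RGB2BGR)
    if crop: u0,v0,u1,v1=crop; im=im[v0:v1,u0:u1]
    if k!=1: im=cv2.resize(im,None,fx=k,fy=k,interpolation=cv2.INTER_CUBIC)
    cv2.imwrite("pics/"+name,im)
def pts(s):
    d=s["depth"]; v,u=np.mgrid[:d.shape[0],:d.shape[1]]
    P=np.stack([(u-s["cx"])/s["fx"]*d,(v-s["cy"])/s["fy"]*d,d],-1)
    return P@s["pose"][:3,:3].T+s["pose"][:3,3]
E
python3 - <<'E'
from h import *
import pickle
o=get_obs(); print({k:np.round(v,3) for k,v in o.items()})
for n in("scene","top"):
    s=snapshot(n); save(s,n+"0.png"); pickle.dump(s,open(n+"0.pkl","wb")); print(n,s["fx"],s["cx"],s["cy"],np.round(s["pose"],3).tolist())
E
```

```text
{'clock': np.float64(0.0), 'joint_pos': array([ 8.7896e+01,  2.0591e+01,  6.3300e-01, -2.1000e-02, -7.0135e+01,
       -1.6508e+01]), 'qvel': array([-0.027,  0.035,  0.081, -0.01 , -0.099,  0.011]), 'tau': array([-2.0000e-03, -5.8271e+01,  2.9307e+01,  6.9980e+00,  7.0000e-03,
       -0.0000e+00]), 'tool_pos': array([0.215, 0.639, 0.226]), 'orientation': array([-1.79993e+02, -9.50000e-02, -1.08619e+02]), 'force': array([-0.396,  0.147,  0.388]), 'moment': array([ 0.001,  0.033, -0.034]), 'opening': np.float64(0.087)}
scene 366.3012208466489 318.8136938857693 198.28340310248726 [[0.653, -0.569, 0.5, 0.007], [-0.758, -0.489, 0.432, -0.504], [-0.001, -0.661, -0.75, 0.952], [0.0, 0.0, 0.0, 1.0]]
top 363.63239195994487 318.55859535728854 195.04546987053956 [[-0.005, -0.986, 0.168, 0.393], [-1.0, 0.007, 0.011, 0.008], [-0.012, -0.168, -0.986, 1.137], [0.0, 0.0, 0.0, 1.0]]
```

View pics/scene0.png

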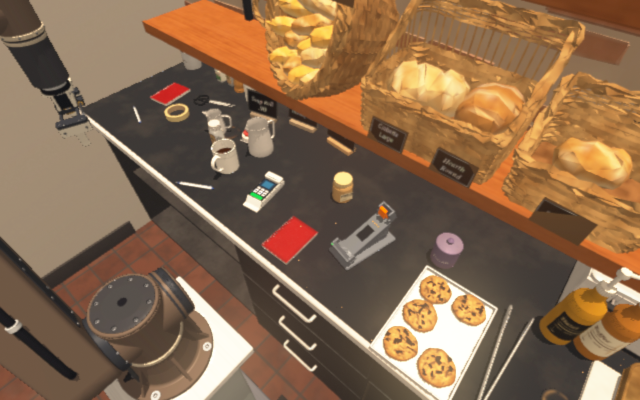

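View pics/top0.png

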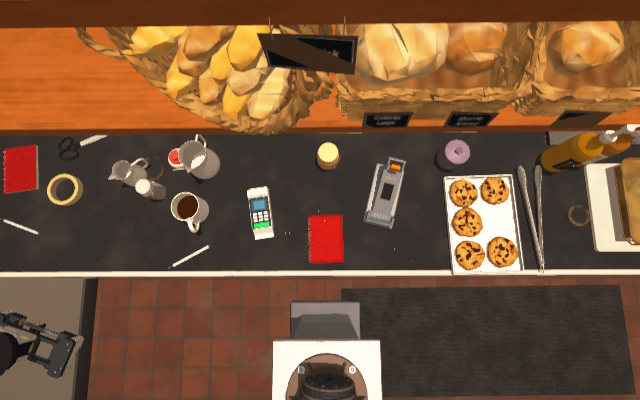

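Run:
```python
from h import *
import pickle
for n,c in(("top",(235,140,435,270)),("scene",(230,160,410,290))):
    s=pickle.load(open(n+"0.pkl","rb")); save(s,n+"0c.png",c,4)
    P=pts(s); 
    box=((270,238,315,300) if n=="scene" else (280,200,300,260))
    print(n,"table z",np.median(P[..., 2][(np.abs(P[...,0]-.55)<.2)&(np.abs(P[...,1])<.5)]))
    # terminal: points z>.01 in neighbourhood
    for nm,(x0,x1,y0,y1) in {"term":(.38,.68,.1,.26),"cradle":(.35,.72,-.32,-.05)}.items():
        m=(P[...,0]>x0)&(P[...,0]<x1)&(P[...,1]>y0)&(P[...,1]<y1)&(P[...,2]>.012)&(P[...,2]<.16)
        q=P[m]
        r=cv2.minAreaRect((q[:,:2]*1000).astype(np.float32)); print(n,nm,len(q),np.round(cv2.boxPoints(r)).tolist(),np.round(np.percentile(q[:,2],[5,25,50,75,95]),4))
```

```text
top table z 0.09298524500493688
top term 967 [[447.0, 221.0], [456.0, 158.0], [613.0, 181.0], [604.0, 244.0]] [0.0163 0.0284 0.0309 0.0337 0.0425]
top cradle 1610 [[340.0, -122.0], [644.0, -286.0], [704.0, -177.0], [399.0, -12.0]] [0.0127 0.0366 0.051  0.0749 0.1261]
scene table z 0.0049940928519249805
scene term 691 [[445.0, 220.0], [455.0, 156.0], [612.0, 179.0], [602.0, 242.0]] [0.0146 0.0264 0.0302 0.0327 0.0424]
scene cradle 1702 [[343.0, -94.0], [612.0, -307.0], [695.0, -202.0], [426.0, 11.0]] [0.0129 0.0377 0.0507 0.0751 0.123 ]
```

View pics/top0c.png

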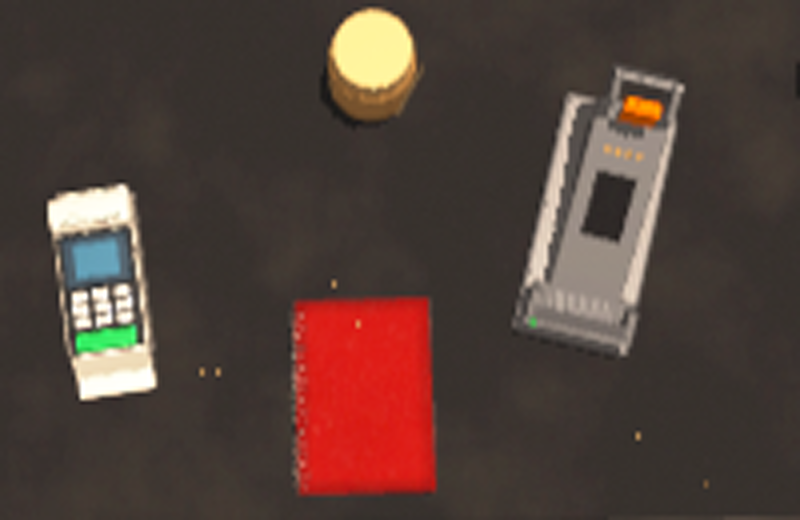

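View pics/scene0c.png

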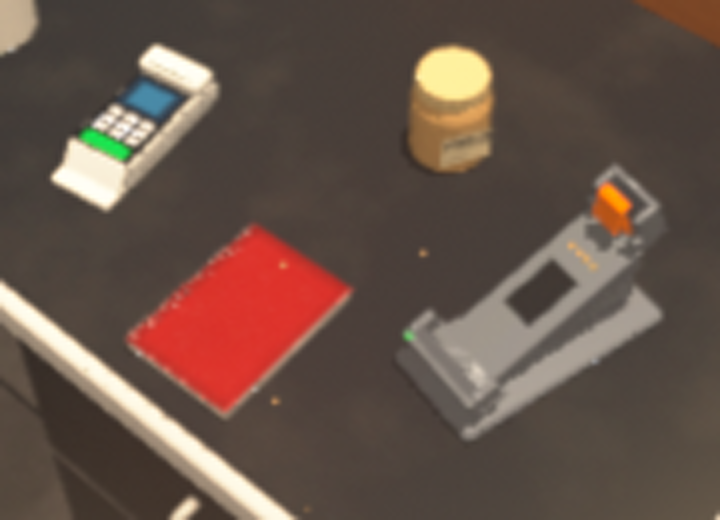

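```bash
cat > cr.py <<'E'
from h import *
import pickle
from scipy.optimize import least_squares
for n in("top","scene"):
    s=pickle.load(open(n+"0.pkl","rb")); P=pts(s); C=s["pixels"].astype(int)
    m=(P[...,0]>.40)&(P[...,0]<.69)&(P[...,1]>-.28)&(P[...,1]<-.08)&(P[...,2]>.012)&(P[...,2]<.16)
    q=P[m]; c=C[m]
    # bed plane: RANSAC with slope check
    rng=np.random.default_rng(0); best=None
    for _ in range(3000):
        a=q[rng.choice(len(q),3,False)]; nn=np.cross(a[1]-a[0],a[2]-a[0]); l=np.linalg.norm(nn)
        if l<1e-4: continue
        nn/=l; nn*=np.sign(nn[2])
        if abs(np.degrees(np.arccos(nn[2]))-22)>4: continue
        k=np.abs((q-a[0])@nn)<.003
        if best is None or k.sum()>best.sum(): best=k
    b=q[best]; ct=b.mean(0); nn=np.linalg.svd(b-ct)[2][2]; nn*=np.sign(nn[2])
    print(n,best.sum(),"tilt",np.degrees(np.arccos(nn[2])),"yaw from normal",np.degrees(np.arctan2(-nn[1],-nn[0])))
    r=cv2.minAreaRect((b[:,:2]*1000).astype(np.float32)); print(np.round(cv2.boxPoints(r)).tolist(), r)
    for z in(.058,): # point on bed plane with z=.058 nearest ct
        h=np.array([nn[0],nn[1],0])/np.hypot(nn[0],nn[1]); g=h-nn*(h@nn); g/=np.linalg.norm(g)
        t=(z-ct[2])/g[2]; print("z=.058 at",np.round(ct+t*g,4))
    org=(c[:,0]>180)&(c[:,2]<80)&(c[:,1]<170); o=q[org]; print("orange",org.sum(),np.round(o.mean(0),4),np.round(o.min(0),4),np.round(o.max(0),4))
E
python3 cr.py
```

```text
top 855 tilt 22.1221553001326 yaw from normal -13.985480712800166
[[494.0, -199.0], [660.0, -258.0], [687.0, -184.0], [520.0, -125.0]] ((590.2783203125, -191.56524658203125), (78.85749816894531, 176.4236297607422), 70.46328735351562)
z=.058 at [ 0.5775 -0.1822  0.058 ]
orange 33 [ 0.6451 -0.1993  0.1299] [ 0.638  -0.2131  0.101 ] [ 0.6577 -0.1865  0.1342]
scene 798 tilt 21.775864868082586 yaw from normal -16.920370858295552
[[489.0, -203.0], [670.0, -232.0], [682.0, -157.0], [501.0, -128.0]] ((585.3951416015625, -180.04002380371094), (76.06964111328125, 182.58737182617188), 80.89942932128906)
z=.058 at [ 0.5769 -0.1834  0.058 ]
orange 61 [ 0.6455 -0.2007  0.121 ] [ 0.6354 -0.2125  0.0878] [ 0.6813 -0.1856  0.135 ]
```

```bash
cat > rect.py <<'E'
from h import *
def bedframe(c,yaw,tilt=22):
    T=np.eye(4); T[:3,:3]=(R.from_euler('z',yaw,degrees=True)*R.from_euler('y',-tilt,degrees=True)).as_matrix(); T[:3,3]=c; return T
def rectify(s,T,X,Y,z=0,k=3):
    xs=np.linspace(X[0],X[1],int((X[1]-X[0])*1000*k)); ys=np.linspace(Y[1],Y[0],int((Y[1]-Y[0])*1000*k))
    gx,gy=np.meshgrid(xs,ys); p=np.stack([gx,gy,0*gx+z],-1)@T[:3,:3].T+T[:3,3]
    c=(p-s["pose"][:3,3])@s["pose"][:3,:3]
    return cv2.remap(cv2.cvtColor(s["pixels"],cv2.COLOR_RGB2BGR),(c[...,0]/c[...,2]*s["fx"]+s["cx"]).astype(np.float32),(c[...,1]/c[...,2]*s["fy"]+s["cy"]).astype(np.float32),cv2.INTER_CUBIC)
E
python3 - <<'E'
from rect import *
import pickle
T=bedframe([.577,-.183,.058],-15.5)
ims=[]
for n in("top","scene"):
    s=pickle.load(open(n+"0.pkl","rb")); im=rectify(s,T,(-.11,.11),(-.045,.045),k=3)
    for y in(-28,28): cv2.line(im,(0,int((45-y)*3)),(659,int((45-y)*3)),(0,255,255),1)
    for x in(-81.5,-72.5,0,82): cv2.line(im,(int((x+110)*3),0),(int((x+110)*3),269),(255,0,255),1)
    ims.append(im)
    P=pts(s); L=(P-T[:3,3])@T[:3,:3]
    m=(abs(L[...,2])<.004)&(abs(L[...,0])<.1)&(abs(L[...,1])<.05)
    for a in range(-75,80,15):
        k=m&(abs(L[...,0]-a/1000)<.0075)
        if k.sum()>5:
            y=L[...,1][k]*1000; print(n,a,k.sum(),np.round([y.min(),y.max()],1),np.round(np.median(L[...,2][k])*1000,1))
    k=(abs(L[...,1])<.02); 
    print("profile x:z",[(a,round(float(np.median(L[...,2][k&(abs(L[...,0]*1000-a)<2)])*1000),1)) for a in range(-100,104,6) if (k&(abs(L[...,0]*1000-a)<2)).any()])
cv2.imwrite("pics/rect.png",np.vstack(ims))
E
```

```text
top -75 65 [-34.6  40.2] -0.1
top -60 97 [-39.2  40.2] 0.0
top -45 85 [-27.9  27.7] -0.4
top -30 86 [-27.2  28.3] -0.1
top -15 86 [-27.   28.6] 0.3
top 0 89 [-26.5  29.1] 0.5
top 15 85 [-26.3  27.9] 0.2
top 30 92 [-26.5  28.7] 0.3
top 45 91 [-26.2  29.6] -0.0
top 60 86 [-25.5  28.6] -0.3
top 75 62 [-24.5  29.3] -0.2
profile x:z [(-100, -9.6), (-88, 19.7), (-82, 19.8), (-76, 17.1), (-70, -0.0), (-64, -0.2), (-58, 0.3), (-52, -0.9), (-46, -0.4), (-40, -0.4), (-34, -0.2), (-28, 0.1), (-22, -0.6), (-16, 0.1), (-10, 1.0), (-4, 0.9), (2, 0.9), (8, 0.8), (14, 0.2), (20, -0.0), (26, 1.0), (32, 0.9), (38, 0.3), (44, 0.1), (50, 0.3), (56, -0.4), (62, 0.6), (68, -1.1), (74, -0.7), (80, 22.0), (86, 13.5), (92, 15.6), (98, 35.5)]
scene -75 33 [-41.7  34.1] -0.2
scene -60 88 [-40.3  36.4] 0.1
scene -45 87 [-28.8  27.8] 0.4
scene -30 82 [-28.3  26.9] -0.4
scene -15 82 [-27.2  27.5] 0.3
scene 0 85 [-27.7  28.6] 0.0
scene 15 83 [-26.7  27.4] 0.7
scene 30 78 [-27.3  27.2] -0.0
scene 45 81 [-26.9  29.3] -0.3
scene 60 84 [-25.8  28.8] 0.1
scene 75 77 [-25.4  30.4] -0.4
profile x:z [(-100, -9.9), (-94, -11.5), (-88, 18.4), (-82, 20.1), (-76, 20.5), (-70, -0.6), (-64, 2.0), (-58, 0.2), (-52, -0.1), (-46, -0.2), (-40, 0.6), (-34, -0.5), (-28, -0.8), (-22, 0.1), (-16, -0.9), (-10, 1.0), (-4, 0.7), (2, 0.5), (8, 0.7), (14, 0.8), (20, 1.3), (26, -1.0), (32, 0.6), (38, -0.0), (44, -0.2), (50, 0.6), (56, 0.5), (62, 0.6), (68, -1.4), (74, -1.4), (80, 1.6), (86, 34.8), (92, 28.2), (98, -103.6)]
```

View pics/rect.png

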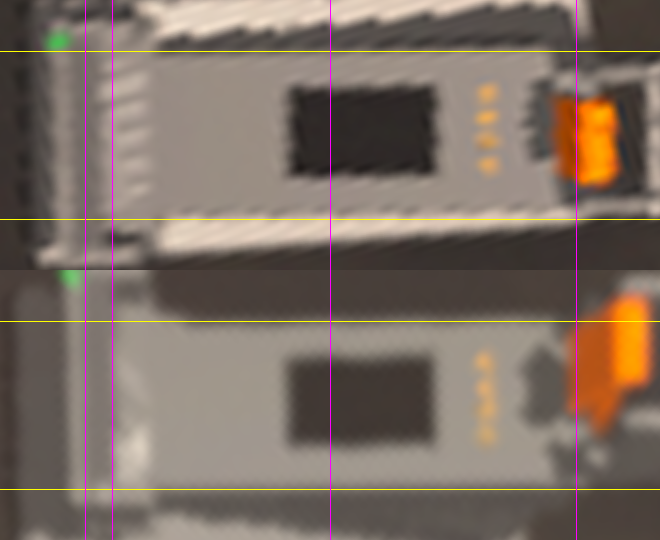

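```bash
python3 -m pendant '[[[40,-50,0,0,0,3],[80,-100,0,0,0,6],[120,-150,0,0,0,10],[160,-205,0,0,0,13],[200,-255,0,0,0,16],[240,-305,0,0,0,19],[280,-355,0,0,0,22],[315,-400,0,0,0,25],[339,-435,0,0,0,26.9],[339,-435,-60,0,0,26.9]]]' -1
```

```text
clock: 1.35
tool_pos: [0.5589, 0.2033, 0.1697]
orientation: [-179.5, 0.2, -81.9]
force: [0.6, 1.3, -1.8]
opening: 0.0872
```

```bash
python3 -m pendant '[[[0,0,-40,0,0,0],[0,0,-80,0,0,0],[0,0,-110,0,0,0],[0,0,-110,0,0,0]]]' -1
python3 - <<'E'
from h import *
s=snapshot("scene"); save(s,"hover.png",(220,140,360,240),5)
o=get_obs(); print(o["tool_pos"],o["orientation"],o["force"])
E
```

```text
clock: 1.85
tool_pos: [0.5527, 0.2034, 0.0541]
orientation: [179.7, -0.1, -81.7]
force: [0.6, 0.2, 0.9]
opening: 0.0879
[0.55397561 0.20424114 0.05595111] [ 1.79883518e+02 -8.06425673e-02 -8.17025340e+01] [-0.78239835  0.68220821  1.19311726]
```

View pics/hover.png

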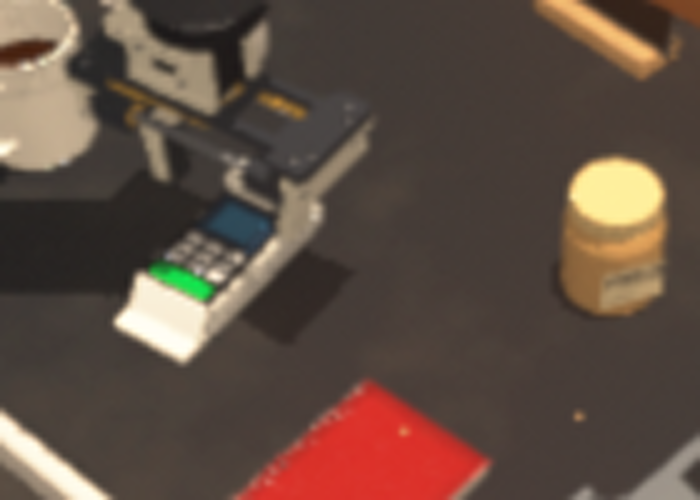

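```bash
python3 -m pendant '[[[0,0,-30,0,0,0],[0,0,-51,0,0,0],[0,0,-51,0,0,0]]]' -1; python3 -m pendant '[[[0,0,0,0,0,0],[0,0,0,0,0,0],[0,0,0,0,0,0],[0,0,0,0,0,0],[0,0,0,0,0,0]]]' 1
```

```text
clock: 2.28
tool_pos: [0.5544, 0.2047, 0.0059]
orientation: [180.0, -0.0, -81.7]
force: [-0.3, -0.5, -0.1]
opening: 0.0877
clock: 2.9
tool_pos: [0.5549, 0.2049, 0.0066]
orientation: [-179.9, 0.0, -81.7]
force: [-0.9, -0.5, 7.1]
opening: 0.0637
```

```bash
python3 -m pendant '[[[0,0,30,0,0,0],[0,0,80,0,0,0],[0,0,130,0,0,0],[0,0,150,0,0,0],[0,0,150,0,0,0]]]'
cat > tgt.py <<'E'
from rect import *
# tool target for toe tip at bed (x,y,z) mm with head raised a deg; v = TCP in toe frame mm; Rr = terminal->tool rotation
BED=bedframe([.5772,-.1821,.058],-14.4)
Rr=R.from_euler('z',-90,degrees=True)*R.from_euler('x',180,degrees=True)
def target(p,a,v=(106,0,6),dR=None):
    Rt=R.from_matrix(BED[:3,:3])*R.from_euler('y',-a,degrees=True)
    pos=BED[:3,:3]@(np.array(p)/1000)+BED[:3,3]+Rt.apply(np.array(v)/1000)
    return pos,Rt*Rr
def rel(pos,Rt,o=None):
    o=o or get_obs(); R0=R.from_euler('xyz',o["orientation"],degrees=True)
    return np.round(np.r_[(pos-o["tool_pos"])*1000,np.degrees((Rt*R0.inv()).as_rotvec())],1)
E
python3 - <<'E'
from tgt import *
o=get_obs(); print(np.round(o["tool_pos"],4),np.round(o["orientation"],2),np.round(o["force"],1))
for p in((-50,0,70),(-50,0,15)):
    t=target(p,15); print(p,np.round(t[0],4),rel(*t,o))
s=snapshot("scene"); P=pts(s); save(s,"lift.png",(210,110,350,220),5)
E
```

```text
clock: 3.52
tool_pos: [0.5548, 0.2051, 0.1568]
orientation: [-179.9, 0.1, -81.7]
force: [0.5, -0.2, -4.7]
opening: 0.0643
[0.5548 0.2051 0.1568] [-1.7987e+02  1.0000e-01 -8.1720e+01] [ 0.5 -0.2 -4.7]
(-50, 0, 70) [ 0.5854 -0.1842  0.1728] [  30.6 -389.3   15.9   -2.1  -37.   -21.9]
(-50, 0, 15) [ 0.6054 -0.1893  0.1218] [  50.6 -394.4  -35.1   -2.1  -37.   -21.9]
```

View pics/lift.png

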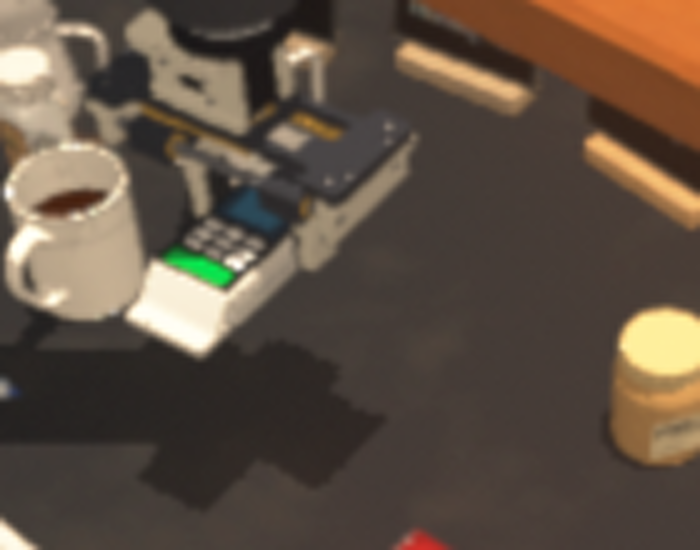

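```bash
python3 -m pendant '[[[2,-30,3,-0.1,-2,-1],[5,-75,6,-0.4,-7,-4],[9,-125,9,-0.6,-11,-7],[13,-175,12,-0.9,-16,-10],[17,-225,14,-1.2,-21,-13],[21,-275,16,-1.5,-26,-16],[25,-325,16,-1.8,-31,-19],[29,-365,16,-2,-35,-21],[31,-389,16,-2.1,-37,-21.9],[31,-389,16,-2.1,-37,-21.9]]]'
python3 -m pendant '[[[0,0,0,0,0,0],[0,0,0,0,0,0]]]'
python3 - <<'E'
from tgt import *
o=get_obs(); print(np.round(o["tool_pos"],4),np.round(o["orientation"],2),np.round(o["force"],1))
print("resid",rel(*target((-50,0,70),15),o))
import pickle
T0=BED
for n in("scene","top"):
    s=snapshot(n); pickle.dump(s,open(n+"1.pkl","wb")); P=pts(s)
    # expected terminal frame
    Rt=R.from_euler('xyz',o["orientation"],degrees=True)*Rr.inv()
    toe=o["tool_pos"]-Rt.apply([.106,0,.006])
    L=Rt.inv().apply((P-toe).reshape(-1,3)).reshape(P.shape)*1000
    m=(L[...,0]>-15)&(L[...,0]<60)&(abs(L[...,1])<45)&(L[...,2]>-10)&(L[...,2]<45)&(P[...,2]>0.05)
    q=L[m]
    for a in range(-12,60,4):
        k=abs(q[:,0]-a)<2
        if k.sum()>3: print(n,a,k.sum(),"y",np.round([q[k,1].min(),q[k,1].max()],1),"ztop",np.round(np.percentile(q[k,2],[20,50,80]),1))
    save(s,n+"1.png",(270,130,470,290) if n=="scene" else (310,120,470,250),4)
E
```

```text
clock: 4.82
tool_pos: [0.5789, -0.1933, 0.1998]
orientation: [-146.6, 0.4, -104.5]
force: [-0.2, 0.6, -4.2]
opening: 0.0639
clock: 5.08
tool_pos: [0.583, -0.1868, 0.202]
orientation: [-146.4, 0.5, -103.9]
force: [-0.8, -0.1, -3.6]
opening: 0.0636
[ 0.583  -0.1868  0.202 ] [-146.38    0.54 -103.87] [-0.8 -0.1 -3.6]
resid [  2.4   2.6 -29.2  -1.3  -3.1  -0.5]
scene 0 5 y [ 2.7 24.4] ztop [7.6 8.2 8.8]
scene 4 27 y [-28.9  26.8] ztop [ 9.9 10.6 11.9]
scene 8 31 y [-29.8  27.8] ztop [ 9.  10.6 11.7]
scene 12 31 y [-30.5  26.6] ztop [ 9.7 11.  11.8]
scene 16 25 y [-29.2  25.7] ztop [10.  11.3 13.1]
scene 20 31 y [-29.9  28.2] ztop [13.9 16.1 17.5]
scene 24 29 y [-31.   27.1] ztop [18.5 21.1 22.7]
scene 28 32 y [-30.4  28.3] ztop [23.7 25.4 27.6]
scene 32 34 y [-32.3  27. ] ztop [26.7 29.  31.6]
scene 36 35 y [-32.5  30.8] ztop [28.2 31.9 33.4]
scene 40 37 y [-32.6  28.1] ztop [28.7 32.4 33.5]
scene 44 35 y [-32.   30.1] ztop [28.1 32.1 33.5]
scene 48 40 y [-32.3  27. ] ztop [29.6 31.2 33.4]
scene 52 40 y [-33.1  28.5] ztop [28.9 30.7 32.3]
scene 56 40 y [-32.5  26.7] ztop [30.  31.9 33. ]
```

View pics/scene1.png

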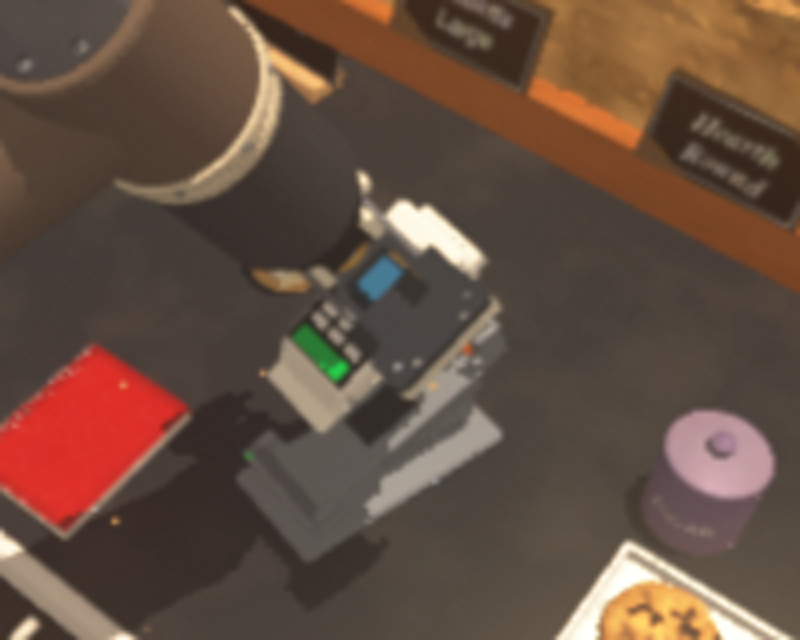

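```bash
python3 -m pendant '[[[0,0,0,0,0,0]]]'
python3 - <<'E'
from tgt import *
o=get_obs(); print(np.round(o["joint_pos"],1),np.round(o["qvel"],1),np.round(o["tool_pos"],4),np.round(o["orientation"],2))
print("resid",rel(*target((-50,0,70),15),o))
E
```

```text
clock: 5.3
tool_pos: [0.5834, -0.187, 0.203]
orientation: [-146.3, 0.5, -103.9]
force: [0.4, 0.4, -4.3]
opening: 0.0638
[-12.8  -1.  -57.3  74.3  -0.2  14.5] [-0.4 -0.2  0.1 -0.   0.   0.1] [ 0.5834 -0.187   0.203 ] [-146.29    0.52 -103.87]
resid [  2.    2.8 -30.2  -1.3  -3.1  -0.5]
```

Run:
```python
from tgt import *
o=get_obs(); print(rel(np.array([.495,.205,.157]),R.from_euler('xyz',[180,0,-81.7],degrees=True),o))
```

```text
[-88.4 392.  -46.    1.1  33.9  21.7]
```

```bash
python3 -m pendant '[[[-5,25,0,0,2,1],[-15,70,0,0.1,6,4],[-25,120,0,0.3,10,7],[-35,170,0,0.5,15,10],[-45,220,-5,0.6,19,13],[-55,270,-10,0.8,24,16],[-70,320,-25,0.9,29,19],[-80,365,-40,1,32,21],[-88,392,-46,1.1,34,21.7],[-88,392,-46,1.1,34,21.7]]]'
python3 - <<'E'
from tgt import *
o=get_obs(); print(rel(np.array([.495,.205,.0065]),R.from_euler('xyz',[180,0,-81.7],degrees=True),o),np.round(o["joint_pos"],1))
E
```

```text
clock: 6.55
tool_pos: [0.4945, 0.2071, 0.1562]
orientation: [179.8, -0.1, -81.5]
force: [0.1, -0.5, -3.9]
opening: 0.0639
[ 5.000e-01 -2.100e+00 -1.497e+02  1.000e-01 -1.000e-01 -2.000e-01] [ 43.7  11.  -22.4  -0.  -56.8  54.8]
```

```bash
python3 -m pendant '[[[0,0,-40,0,0,0],[0,0,-90,0,0,0],[0,0,-130,0,0,0],[0,0,-147,0,0,0],[0,0,-150,0,0,0],[0,0,-150,0,0,0]]]'; python3 -m pendant '[[[0,0,0,0,0,0],[0,0,0,0,0,0],[0,0,0,0,0,0],[-4,-0.6,1,-0.9,6.5,0],[-8,-1.2,1.5,-1.9,13,0],[-12.5,-1.8,2,-2.9,19.8,0],[-12.5,-1.8,2,-2.9,19.8,0]]]' -1
python3 - <<'E'
from tgt import *
o=get_obs(); print(np.round(o["tool_pos"],4),np.round(o["orientation"],1),np.round(o["force"],1),np.round(o["joint_pos"],1))
s=snapshot("scene"); save(s,"re.png",(190,140,350,260),5)
E
```

```text
clock: 7.3
tool_pos: [0.4955, 0.2041, 0.0079]
orientation: [180.0, -0.1, -81.8]
force: [0.3, -0.1, -3.6]
opening: 0.0639
clock: 8.18
tool_pos: [0.4838, 0.2019, 0.0081]
orientation: [159.9, -0.2, -81.8]
force: [-0.3, -0.4, 0.1]
opening: 0.0878
[0.4838 0.2019 0.0081] [159.9  -0.2 -81.8] [-0.3 -0.4  0.1] [ 36.7  31.6 -12.6 -10.4 -64.1  67.5]
```

View pics/re.png

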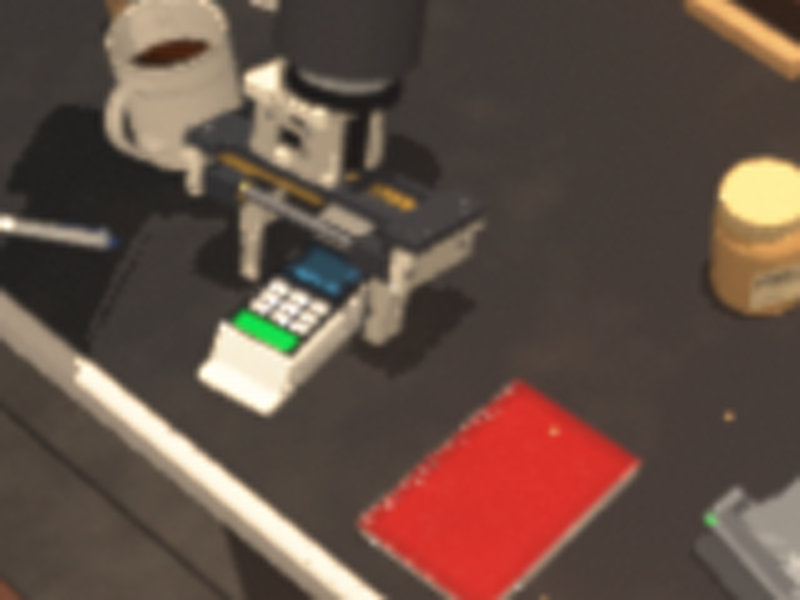

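```bash
python3 -m pendant '[[[0,0,-1.7,0,0,0],[0,0,-1.7,0,0,0],[0,0,-1.7,0,0,0],[0,0,-1.7,0,0,0],[0,0,-1.7,0,0,0]]]' 1;  python3 -m pendant '[[[0,0,30,0,0,0],[0,0,80,0,0,0],[0,0,120,0,0,0],[0,0,140,0,0,0],[0,0,140,0,0,0]]]'
sed -i "s/^Rr=.*/Rr=R.from_euler('y',20,degrees=True)*R.from_euler('z',-90,degrees=True)*R.from_euler('x',180,degrees=True)/; s/v=(106,0,6)/v=(94,0,6)/" tgt.py
python3 - <<'E'
from tgt import *
o=get_obs(); print(np.round(o["tool_pos"],4),np.round(o["orientation"],1))
for p in((-45,0,60),(-45,0,10)): print(rel(*target(p,15),o),np.round(target(p,15)[0],4))
E
```

```text
clock: 8.85
tool_pos: [0.4823, 0.202, 0.008]
orientation: [159.9, -0.1, -81.7]
force: [-2.6, 1.5, 5.7]
opening: 0.0637
clock: 9.48
tool_pos: [0.4833, 0.2024, 0.1484]
orientation: [160.1, -0.1, -81.7]
force: [0.1, -0.2, -5.1]
opening: 0.0641
[0.4833 0.2024 0.1484] [ 1.601e+02 -1.000e-01 -8.170e+01]
[ 100.9 -386.3    9.7   -1.9  -37.1  -21.9] [ 0.5842 -0.1839  0.1581]
[ 119.1 -390.9  -36.6   -1.9  -37.1  -21.9] [ 0.6024 -0.1886  0.1118]
```

```bash
python3 -m pendant '[[[5,-20,3,-0.1,-2,-1],[15,-70,8,-0.4,-7,-4],[30,-125,12,-0.6,-12,-7],[45,-175,14,-0.9,-17,-10],[60,-225,14,-1.1,-22,-13],[75,-275,12,-1.4,-27,-16],[88,-325,10,-1.6,-32,-19],[97,-365,10,-1.8,-35.5,-21],[101,-386,10,-1.9,-37.1,-21.9],[101,-386,10,-1.9,-37.1,-21.9]]]'
python3 -m pendant '[[[0,0,0,0,0,0],[0,0,0,0,0,0]]]'
cat > held.py <<'E'
from tgt import *
import sys
o=get_obs(); print(np.round(o["tool_pos"],4),np.round(o["orientation"],2),np.round(o["force"],1),np.round(o["joint_pos"],1))
s=snapshot("scene"); P=pts(s)
L=((P-BED[:3,3])@BED[:3,:3])*1000
RT=R.from_euler('xyz',o["orientation"],degrees=True)*Rr.inv(); toe=o["tool_pos"]-RT.apply([.094,0,.006])
print("toe pred in bed",np.round(BED[:3,:3].T@(toe-BED[:3,3])*1000,1),"rot vs bed",np.round((R.from_matrix(BED[:3,:3]).inv()*RT).as_rotvec(degrees=True),1))
Q=RT.inv().apply((P-toe).reshape(-1,3)).reshape(P.shape)*1000
m=(Q[...,0]>-10)&(Q[...,0]<60)&(abs(Q[...,1])<45)&(Q[...,2]>4)&(Q[...,2]<40); q=Q[m]
for a in range(-8,60,4):
    k=abs(q[:,0]-a)<2
    if k.sum()>3: print(a,k.sum(),"y",np.round([q[k,1].min(),q[k,1].max()],1),"ztop",np.round(np.percentile(q[k,2],[20,50,80]),1))
k=(q[:,0]>34)&(q[:,2]>27); A=np.c_[q[k,:2],np.ones(k.sum())]; print("top plane slope",np.round(np.degrees(np.linalg.lstsq(A,q[k,2],rcond=None)[0][:2]),1))
if len(sys.argv)>1: save(s,sys.argv[1],(270,130,470,290),4)
E
python3 held.py held1.png
```

```text
clock: 10.72
tool_pos: [0.5811, -0.186, 0.1554]
orientation: [-163.4, -0.1, -104.6]
force: [0.6, 0.6, -3.7]
opening: 0.0638
clock: 10.98
tool_pos: [0.5834, -0.1835, 0.1572]
orientation: [-163.2, -0.0, -104.4]
force: [-0.4, 0.8, -3.7]
opening: 0.0633
[ 0.5834 -0.1835  0.1572] [-1.6322e+02 -5.0000e-02 -1.0441e+02] [-0.4  0.8 -3.7] [  4.    8.7 -31.4   9.4 -34.3  64.5]
toe pred in bed [-46.3   0.2  59.8] rot vs bed [ -0.  -14.8   0. ]
4 17 y [-29.7  25.9] ztop [ 7.   8.4 10. ]
8 29 y [-28.6  30.6] ztop [ 7.4  9.2 10.4]
12 28 y [-28.9  29.3] ztop [ 7.3  8.6 10.1]
16 26 y [-30.7  29. ] ztop [ 8.   8.9 10.5]
20 20 y [-28.8  29.8] ztop [11.1 12.6 13.3]
24 25 y [-30.3  25.1] ztop [15.4 17.1 19.3]
28 26 y [-30.1  25.2] ztop [20.3 22.1 24.6]
32 28 y [-31.3  27.2] ztop [25.  27.4 28.6]
36 30 y [-31.9  28.6] ztop [26.7 29.9 31.1]
40 34 y [-32.2  27.6] ztop [26.9 30.7 31.9]
44 31 y [-31.9  27.3] ztop [28.7 30.8 32. ]
48 38 y [-33.1  30.5] ztop [28.8 31.2 33.3]
52 36 y [-32.5  31.7] ztop [28.1 30.2 31.2]
56 35 y [-31.8  29.4] ztop [28.  29.8 31.4]
top plane slope [-0.9  0.2]
```

View pics/held1.png

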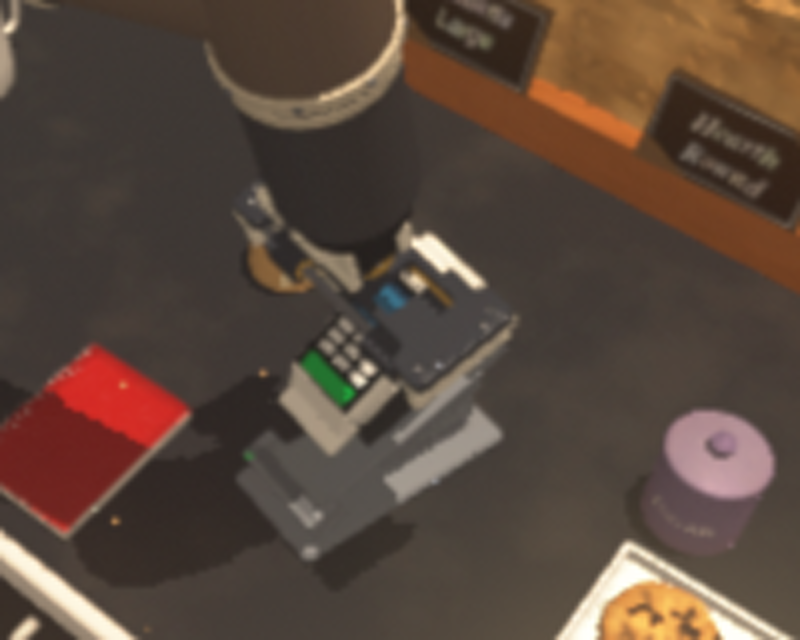

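```bash
python3 -m pendant '[[[3,-1,-14,0,0,0],[6,-1.5,-28,0,0,0],[9,-2.3,-42,0,0,0],[10.8,-2.8,-51.6,0,0,0],[10.8,-2.8,-51.6,0,0,0],[10.8,-2.8,-51.6,0,0,0]]]'; sed -i 's/v=(94,0,6)/v=(91,0,6)/' tgt.py; sed -i 's/\[.094,0,.006\]/[.091,0,.006]/' held.py;  python3 held.py
```

```text
clock: 11.78
tool_pos: [0.5946, -0.187, 0.1062]
orientation: [-163.2, -0.0, -104.5]
force: [-0.3, 0.0, -3.8]
opening: 0.064
[ 0.5946 -0.187   0.1062] [-1.6315e+02 -3.0000e-02 -1.0447e+02] [-0.3  0.  -3.8] [  3.4  13.2 -34.4  11.4 -26.8  62.6]
toe pred in bed [-51.6  -0.3   8.8] rot vs bed [ -0.1 -14.8  -0. ]
-8 5 y [-41.4  38. ] ztop [12.3 13.9 16.9]
0 10 y [-25.6  20.4] ztop [ 6.1  8.5 10.4]
4 26 y [-30.2  26.8] ztop [7.  8.1 9.6]
8 25 y [-30.1  27.5] ztop [ 7.6  9.1 10.7]
12 26 y [-30.2  28.7] ztop [ 8.4  9.7 10.9]
16 21 y [-29.   26.4] ztop [ 9.6 11.9 13.4]
20 20 y [-30.6  27.7] ztop [13.9 15.6 17.2]
24 24 y [-30.2  28.5] ztop [18.7 20.6 23.4]
28 22 y [-29.8  27.8] ztop [24.5 26.5 28.2]
32 28 y [-31.7  27.7] ztop [27.1 29.8 31.1]
36 31 y [-32.7  30.8] ztop [24.7 31.4 33.5]
40 35 y [-31.5  28.6] ztop [28.4 30.8 32.3]
44 31 y [-32.   28.6] ztop [29.4 30.5 32.5]
48 32 y [-32.8  27.7] ztop [27.1 29.4 31.5]
52 32 y [-33.5  28.8] ztop [27.5 29.9 32.2]
56 32 y [-32.4  27.4] ztop [27.9 29.6 31.6]
top plane slope [-4.6  0.8]
```

```bash
python3 -m pendant '[[[1.4,0.4,-3,0,0,0],[2.3,0.1,-5.6,0,0,0],[2.3,0.1,-5.6,0,0,0]]]';  python3 -m pendant '[[[0.4,-0.1,-0.9,0,0,0],[0.7,-0.2,-1.9,0,0,0],[0.7,-0.2,-1.9,0,0,0]]]'
```

```text
clock: 12.2
tool_pos: [0.5973, -0.1868, 0.1017]
orientation: [-163.1, -0.0, -104.4]
force: [-5.3, 2.2, 7.4]
opening: 0.0636
clock: 12.58
tool_pos: [0.5977, -0.187, 0.1014]
orientation: [-163.0, -0.0, -104.4]
force: [-15.9, 7.5, 23.1]
opening: 0.0641
```

```bash
python3 -m pendant '[[[-1,0.25,2.5,0,0,0],[-7,1.8,0,0,0,0],[-13,3.3,-2.5,0,0,0],[-17.2,4.4,-4.2,0,0,0],[-17.2,4.4,-4.2,0,0,0]]]'; python3 held.py ins.png
```

```text
clock: 13.2
tool_pos: [0.5793, -0.1826, 0.0936]
orientation: [-163.3, -0.1, -104.5]
force: [-0.3, -0.3, -3.5]
opening: 0.0634
[ 0.5793 -0.1826  0.0936] [-1.6325e+02 -5.0000e-02 -1.0447e+02] [-0.3 -0.3 -3.5] [  3.9  12.8 -37.6  12.9 -24.2  60.6]
toe pred in bed [-71.2   0.1   3.2] rot vs bed [ -0.1 -14.7  -0. ]
-8 41 y [-40.7  40. ] ztop [17.5 18.9 20.8]
-4 40 y [-41.7  40. ] ztop [16.5 18.4 19.6]
0 43 y [-40.8  38.7] ztop [12.2 16.1 18.6]
4 34 y [-42.   36.1] ztop [ 6.5  8.  15. ]
8 35 y [-42.6  39.1] ztop [ 6.4  7.5 14.3]
12 27 y [-40.7  36.6] ztop [ 6.2  7.7 11.1]
16 21 y [-30.   23.8] ztop [ 7.2  8.4 10.8]
20 17 y [-30.7  25.1] ztop [13.3 15.5 16.2]
24 19 y [-31.1  26.8] ztop [17.7 19.3 20.6]
28 27 y [-31.   27.4] ztop [22.5 24.3 26.7]
32 23 y [-32.7  29.5] ztop [26.  27.7 29.3]
36 30 y [-33.   28.4] ztop [25.9 28.1 30.6]
40 31 y [-31.9  28.4] ztop [25.8 29.5 30.6]
44 32 y [-32.   27.9] ztop [27.  29.9 31.6]
48 33 y [-33.2  28.5] ztop [25.8 27.9 29.4]
52 27 y [-32.1  32.4] ztop [26.3 28.5 30.1]
56 32 y [-32.6  30.1] ztop [25.1 28.9 30.6]
top plane slope [-0.3 -0.3]
```

View pics/ins.png

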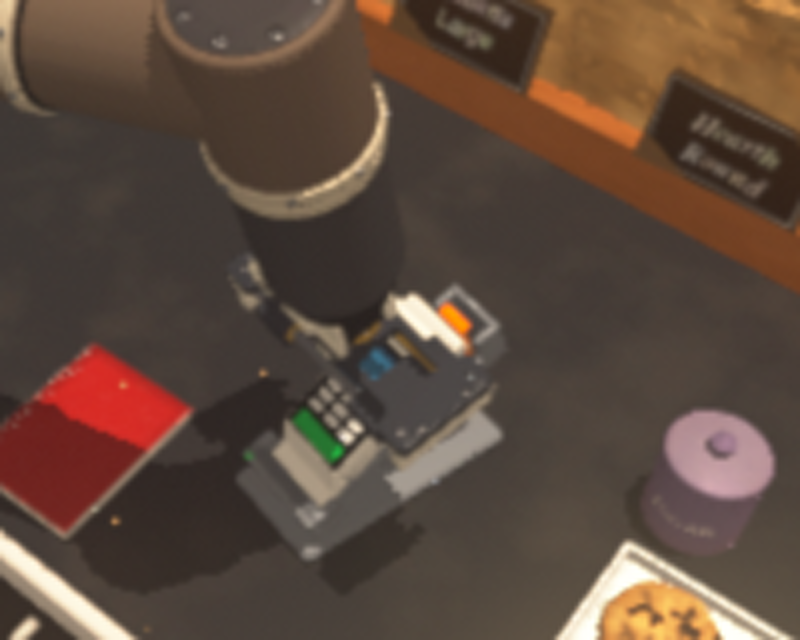

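```bash
python3 -m pendant '[[[-2,0.5,-0.8,0,0,0],[-4,1,-1.5,0,0,0],[-5.4,1.4,-2.3,0,0,0],[-5.4,1.4,-2.3,0,0,0]]]'; python3 -m pendant '[[[-0.9,0.2,-0.4,0,0,0],[-1.8,0.5,-0.8,0,0,0],[-1.8,0.5,-0.8,0,0,0]]]'
```

```text
clock: 13.75
tool_pos: [0.5745, -0.1812, 0.0918]
orientation: [-163.2, -0.0, -104.5]
force: [-1.1, 0.4, -2.9]
opening: 0.0634
clock: 14.12
tool_pos: [0.5728, -0.1807, 0.0911]
orientation: [-163.2, -0.0, -104.5]
force: [0.2, 0.5, -3.0]
opening: 0.0638
```

```bash
python3 -m pendant '[[[-0.9,0.2,-0.4,0,0,0],[-1.6,0.4,-0.7,0,0,0],[-1.6,0.4,-0.7,0,0,0]]]'; python3 -m pendant '[[[-0.9,0.2,-0.4,0,0,0],[-1.4,0.4,-0.6,0,0,0],[-1.4,0.4,-0.6,0,0,0]]]'
```

```text
clock: 14.5
tool_pos: [0.5713, -0.1803, 0.0904]
orientation: [-163.2, -0.0, -104.5]
force: [-0.5, -0.0, -2.7]
opening: 0.0641
clock: 14.88
tool_pos: [0.5706, -0.1799, 0.0903]
orientation: [-163.1, -0.0, -104.5]
force: [1.7, -1.4, -1.4]
opening: 0.0638
```

```bash
python3 -m pendant '[[[-0.9,0.2,-0.4,0,0,0],[-0.9,0.2,-0.4,0,0,0]]]'
python3 - <<'E'
from tgt import *
o=get_obs(); print(o["force"],o["moment"])
RT=R.from_euler('xyz',o["orientation"],degrees=True)*Rr.inv(); toe=o["tool_pos"]-RT.apply([.091,0,.006])
print("toe",BED[:3,:3].T@(toe-BED[:3,3])*1000)
# swing: rotate terminal about tip-bottom by da, at tip sliding to -81.5+..; rows
p0=BED[:3,:3].T@(toe-BED[:3,3])*1000
for a in (12,9,6,4,2,0,-1):
    # tip x moves with top corner against the wall: x=-xw+10 sin a
    p=(p0[0]-10*(np.sin(np.radians(14.8))-np.sin(np.radians(a))), p0[1], p0[2]-0.3*(14.8-a)/15)
    print(a,rel(*target(p,a),o))
E
```

```text
clock: 15.12
tool_pos: [0.5704, -0.1798, 0.0904]
orientation: [-163.0, -0.0, -104.4]
force: [4.4, -3.8, -0.1]
opening: 0.0634
[ 4.38545034 -3.80096298 -0.07722464] [-1.35123265 -0.28762532 -0.15005142]
toe [-80.84121067   0.59458066   3.43197817]
12 [ 2.5 -0.6 -3.9  0.8  2.9  0. ]
9 [ 4.8 -1.2 -8.   1.5  5.8  0. ]
6 [  6.9  -1.8 -12.2   2.2   8.7   0. ]
4 [  8.2  -2.1 -15.1   2.7  10.6   0. ]
2 [  9.4  -2.4 -18.1   3.2  12.6   0. ]
0 [ 10.4  -2.7 -21.1   3.7  14.5   0. ]
-1 [ 11.   -2.8 -22.6   4.   15.5   0. ]
```

```bash
python3 -m pendant '[[[1.2,-0.3,-2,0.4,1.5,0],[2.5,-0.6,-4,0.8,2.9,0],[3.7,-0.9,-6,1.1,4.3,0],[4.8,-1.2,-8.2,1.5,5.8,0],[5.8,-1.5,-10.4,1.8,7.2,0],[6.9,-1.8,-12.6,2.2,8.7,0],[6.9,-1.8,-12.6,2.2,8.7,0]]]'
python3 - <<'E'
from tgt import *
o=get_obs(); print(o["force"],o["moment"])
RT=R.from_euler('xyz',o["orientation"],degrees=True)*Rr.inv(); toe=o["tool_pos"]-RT.apply([.091,0,.006])
print("toe",BED[:3,:3].T@(toe-BED[:3,3])*1000,"rot",np.round((R.from_matrix(BED[:3,:3]).inv()*RT).as_rotvec(degrees=True),1))
E
```

```text
clock: 16.0
tool_pos: [0.5785, -0.1816, 0.078]
orientation: [-172.0, -0.0, -104.4]
force: [3.9, -1.0, 5.5]
opening: 0.0638
[ 3.88219947 -0.97235765  5.47909823] [-0.29844057 -1.21681112  0.04486282]
toe [-81.35820141   0.83426141   2.61764798] rot [-0.1 -6.  -0. ]
```

```bash
python3 -m pendant '[[[0.8,-0.2,-2,0.3,1.3,0],[1.7,-0.4,-4.1,0.7,2.6,0],[2.5,-0.6,-6.2,1,3.9,0],[2.5,-0.6,-6.2,1,3.9,0]]]'
cat > st.py <<'E'
from tgt import *
o=get_obs(); print(np.round(o["force"],1),np.round(o["moment"],1))
RT=R.from_euler('xyz',o["orientation"],degrees=True)*Rr.inv(); toe=o["tool_pos"]-RT.apply([.091,0,.006])
print("toe",np.round(BED[:3,:3].T@(toe-BED[:3,3])*1000,1),"rot",np.round((R.from_matrix(BED[:3,:3]).inv()*RT).as_rotvec(degrees=True),1))
E
python3 st.py
```

```text
clock: 16.5
tool_pos: [0.5814, -0.1823, 0.0719]
orientation: [-175.9, -0.1, -104.4]
force: [6.7, -2.6, 3.9]
opening: 0.0638
[ 6.7 -2.6  3.9] [-0.6 -1.9  0.1]
toe [-81.7   0.8   2.1] rot [-0.1 -2.1  0. ]
```

```bash
python3 -m pendant '[[[0.5,-0.1,-1.6,0.3,1,0],[1,-0.3,-3.2,0.5,2,0],[1.4,-0.4,-4.5,0.7,2.6,0],[1.4,-0.4,-4.5,0.7,2.6,0]]]'; python3 st.py
```

```text
clock: 17.0
tool_pos: [0.583, -0.1827, 0.0682]
orientation: [-178.6, -0.0, -104.4]
force: [4.6, -0.7, 8.5]
opening: 0.0637
[ 4.6 -0.7  8.5] [-0.3 -1.4 -0. ]
toe [-81.9   0.8   2.2] rot [-0.   0.6  0. ]
```

```bash
python3 -m pendant '[[[0.5,-0.1,-1.4,0,0,0],[1.1,-0.3,-2.8,0.2,0.8,0],[1.1,-0.3,-2.8,0.2,0.8,0]]]'; python3 st.py
python3 - <<'E'
from tgt import *
for n in("top","scene"):
    s=snapshot(n); P=pts(s); L=((P-BED[:3,3])@BED[:3,:3])*1000; c=s["pixels"].astype(int)
    org=(c[...,0]>150)&(c[...,2]<90)&(c[...,1]<170)&(abs(L[...,0]-90)<30)&(abs(L[...,1])<30)
    q=L[org]; print(n,"orange",org.sum(),np.round(np.median(q,0),1) if len(q) else '')
    import pickle
    s=pickle.load(open(n+"0.pkl","rb")); P=pts(s); L=((P-BED[:3,3])@BED[:3,:3])*1000; c=s["pixels"].astype(int)
    org=(c[...,0]>150)&(c[...,2]<90)&(c[...,1]<170)&(abs(L[...,0]-90)<30)&(abs(L[...,1])<30)
    q=L[org]; print(n,"before",org.sum(),np.round(np.median(q,0),1))
E
```

```text
clock: 17.38
tool_pos: [0.5831, -0.1827, 0.0677]
orientation: [-179.4, -0.0, -104.4]
force: [-6.4, 6.0, 31.0]
opening: 0.064
[-6.4  6.  31. ] [2.  2.3 0.1]
toe [-82.1   0.7   3.1] rot [-0.   1.4  0.1]
top orange 0 
top before 58 [88.7 -1.9 37.7]
scene orange 51 [90.6  2.9 39.3]
scene before 87 [86.7 -0.9 31.6]
```

```bash
python3 -m pendant '[[[-1,0.3,2.3,0,0,0],[-1,0.3,2.3,0,0,0]]]'; python3 -m pendant '[[[0,0,0,0,0,0],[0,0,0,0,0,0],[0,0,0,0,0,0],[0,0,40,0,0,0],[0,0,80,0,0,0],[-50,10,100,0,0,0],[-110,20,110,0,0,0],[-150,30,110,0,0,0],[-150,30,110,0,0,0]]]' -1
cat > home.py <<'E'
from tgt import *
import sys
o=get_obs(); print(o["clock"],np.round(o["tool_pos"],4),np.round(o["orientation"],1),np.round(o["force"],1))
for n in("top","scene"):
    s=snapshot(n); P=pts(s); L=((P-BED[:3,3])@BED[:3,:3])*1000; c=s["pixels"].astype(int)
    org=(c[...,0]>150)&(c[...,2]<90)&(c[...,1]<170)&(abs(L[...,0]-90)<30)&(abs(L[...,1])<30)
    q=L[org]; print(n,"orange",org.sum(),np.round(np.median(q,0),1) if len(q) else '')
    g=(c[...,1]>c[...,0]+50)&(c[...,1]>c[...,2]+40)&(abs(L[...,0]+40)<40)&(abs(L[...,1])<32); q=L[g]; print(" green",g.sum(),np.round(np.mean(q,0),1) if len(q) else '', np.round(P[g].mean(0),4))
    for a in range(-84,104,6):
        k=(abs(L[...,0]-a)<3)&(abs(L[...,1])<22)&(L[...,2]>-10); y=(abs(L[...,0]-a)<3)&(L[...,2]>12)&(abs(L[...,1])<45)
        print((a,round(float(np.median(L[...,2][k])),1),np.round([L[...,1][y].min(),L[...,1][y].max()]).tolist() if y.any() else ''),end=" ")
    m=(abs(L[...,0])<40)&(abs(L[...,1])<25)&(abs(L[...,2]-30)<8); q=L[m]; A=np.c_[q[:,:2],np.ones(len(q))]; w=np.linalg.lstsq(A,q[:,2],rcond=None)[0]; print("\nplane slopes deg",np.round(np.degrees(w[:2]),2),"z0",round(w[2],1))
    if len(sys.argv)>1: save(s,n+sys.argv[1],(320,160,420,260) if n=="scene" else (350,140,430,230),5)
E
python3 home.py _home.png
```

```text
clock: 17.73
tool_pos: [0.583, -0.1828, 0.0677]
orientation: [-179.3, -0.0, -104.4]
force: [4.6, -0.5, 7.8]
opening: 0.0639
clock: 18.85
tool_pos: [0.4271, -0.1521, 0.176]
orientation: [-179.7, -0.0, -104.4]
force: [0.5, -0.4, 0.4]
opening: 0.0874
18.85 [ 0.4271 -0.1521  0.176 ] [-179.7   -0.  -104.4] [ 0.5 -0.4  0.4]
top orange 56 [87.6 -4.6 36.5]
 green 73 [-39.    3.6  31.9] [ 0.5315 -0.1666  0.073 ]
(-84, nan, '') (-78, nan, '') (-72, nan, '') (-66, nan, '') (-60, 22.4, [19.0, 39.0]) (-54, 29.4, [14.0, 30.0]) (-48, 32.0, [-8.0, 33.0]) (-42, 32.4, [-18.0, 33.0]) (-36, 31.8, [-30.0, 33.0]) (-30, 31.5, [-30.0, 33.0]) (-24, 30.7, [-30.0, 33.0]) (-18, 32.0, [-31.0, 45.0]) (-12, 30.5, [-28.0, 44.0]) (-6, 33.2, [-31.0, 45.0]) (0, 551.4, [-31.0, 45.0]) (6, 556.8, [-29.0, 45.0]) (12, 562.4, [-29.0, 44.0]) (18, 580.5, [-30.0, 45.0]) (24, 590.6, [-36.0, 45.0]) (30, 589.3, [-43.0, 45.0]) (36, 587.8, [-45.0, 45.0]) (42, 586.6, [-45.0, 45.0]) (48, 584.4, [-45.0, 45.0]) (54, 582.3, [-45.0, 45.0]) (60, 580.0, [-45.0, 45.0]) (66, 577.3, [-45.0, 45.0]) (72, 574.8, [-45.0, 45.0]) (78, 572.7, [-45.0
[... 509 characters left out ...]
 [-45.0, 15.0]) (-24, 477.3, [-45.0, 45.0]) (-18, 496.3, [-45.0, 45.0]) (-12, 518.3, [-45.0, 45.0]) (-6, 534.5, [-45.0, 45.0]) (0, 546.2, [-45.0, 45.0]) (6, 556.6, [-45.0, 45.0]) (12, 566.7, [-45.0, 44.0]) (18, 583.1, [-45.0, 45.0]) (24, 590.0, [-45.0, 45.0]) (30, 589.4, [-45.0, 45.0]) (36, 587.8, [-45.0, 43.0]) (42, 586.4, [-45.0, 32.0]) (48, 584.3, [-45.0, 38.0]) (54, 582.4, [-45.0, 38.0]) (60, 579.8, [-45.0, 38.0]) (66, 577.4, [-45.0, 38.0]) (72, 575.7, [-45.0, 36.0]) (78, 572.2, [-45.0, 37.0]) (84, 569.5, [-45.0, 31.0]) (90, 566.5, [-45.0, 25.0]) (96, 564.0, [-43.0, 23.0]) (102, 560.1, [-35.0, 21.0]) 
  return _methods._mean(a, axis=axis, dtype=dtype,
  ret = ret.dtype.type(ret / rcount)
```

View pics/top_home.png

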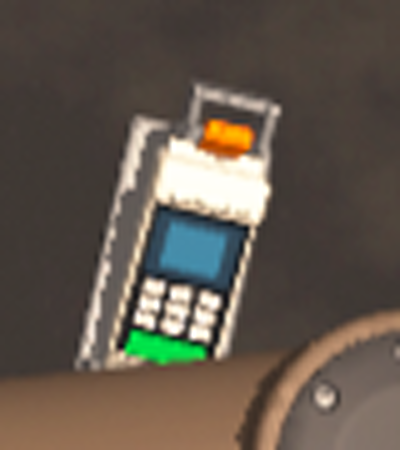

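Run:
```python
from tgt import *
o=get_obs()
# press key: TCP on key centre (-40,0.5,32.5) along bed -z; tool tilted so tool z = -bed z; standoff
for zz in (80,45,34):
    pos=BED[:3,:3]@np.array([-.040,.0007,zz/1000])+BED[:3,3]
    for lean in (22,10):
        Rt=R.from_matrix(BED[:3,:3])*R.from_euler('y',22-lean,degrees=True)*R.from_euler('z',-90,degrees=True)*R.from_euler('x',180,degrees=True)
        print(zz,lean,np.round(pos,4),rel(pos,Rt,o))
```

```text
80 22 [ 0.5124 -0.1647  0.1172] [ 82.3 -12.3 -58.9  -5.3 -21.    0. ]
80 10 [ 0.5124 -0.1647  0.1172] [ 82.3 -12.3 -58.9  -2.4  -9.3   0. ]
45 22 [ 0.5251 -0.168   0.0847] [ 95.  -15.6 -91.3  -5.3 -21.    0. ]
45 10 [ 0.5251 -0.168   0.0847] [ 95.  -15.6 -91.3  -2.4  -9.3   0. ]
34 22 [ 0.5291 -0.169   0.0745] [  99.   -16.6 -101.5   -5.3  -21.     0. ]
34 10 [ 0.5291 -0.169   0.0745] [  99.   -16.6 -101.5   -2.4   -9.3    0. ]
```

```bash
python3 -m pendant '[[[10,-1,0,-0.6,-2.5,0],[25,-4,-5,-1.5,-6,0],[40,-6,-15,-2.7,-10.5,0],[55,-8,-30,-4,-15.5,0],[70,-10,-45,-4.8,-19,0],[82.3,-12.3,-58.9,-5.3,-21,0],[82.3,-12.3,-58.9,-5.3,-21,0],[82.3,-12.3,-58.9,-5.3,-21,0]]]' 1
cat > key.py <<'E'
from tgt import *
o=get_obs(); print(np.round(o["joint_pos"],1),np.round(o["force"],1),o["opening"])
p=BED[:3,:3].T@(o["tool_pos"]-BED[:3,3])*1000; print("tcp in bed",np.round(p,1),"tool z in bed",np.round(BED[:3,:3].T@R.from_euler('xyz',o["orientation"],degrees=True).as_matrix()[:,2],3))
print("Fn",np.round(BED[:3,:3].T@o["force"],1))
E
python3 key.py
```

```text
clock: 19.95
tool_pos: [0.5128, -0.1654, 0.1169]
orientation: [-158.1, 0.0, -104.5]
force: [0.5, -0.9, 0.1]
opening: 0.0133
[  5.7   2.3 -53.9  29.7 -15.   42.3] [ 0.5 -0.9  0.1] 0.0133134823347818
tcp in bed [-39.6   0.2  79.6] tool z in bed [-0.001 -0.    -1.   ]
Fn [ 0.7 -0.8 -0.2]
```

```bash
python3 -m pendant '[[[5,-1.3,-12.5,0,0,0],[10,-2.6,-25,0,0,0],[14,-3.5,-36,0,0,0],[15.6,-4,-39.9,0,0,0],[15.6,-4,-39.9,0,0,0]]]'; python3 key.py
```

```text
clock: 20.58
tool_pos: [0.5302, -0.171, 0.0835]
orientation: [-158.6, 0.3, -104.4]
force: [-0.1, 0.2, -0.5]
opening: 0.0005
[ -1.8   7.1 -58.1  48.9  -5.7  29.4] [-0.1  0.2 -0.5] 0.0004988311767528551
tcp in bed [-35.2  -0.9  41.7] tool z in bed [-0.01   0.005 -1.   ]
Fn [-0.3  0.2 -0.4]
```

```bash
python3 -m pendant '[[[0.7,-0.2,-1.9,0,0,0],[0.7,-0.2,-1.9,0,0,0]]]'; python3 key.py
```

```text
clock: 20.82
tool_pos: [0.5305, -0.1708, 0.0819]
orientation: [-158.7, 0.3, -104.3]
force: [-0.1, 0.5, -1.0]
opening: 0.0005
[ -2.    7.3 -58.2  49.5  -5.4  29.1] [-0.1  0.5 -1. ] 0.0004973824047385346
tcp in bed [-35.6  -0.7  40.2] tool z in bed [-0.012  0.006 -1.   ]
Fn [-0.6  0.4 -0.8]
```

Run:
```python
from tgt import *
o=get_obs()
Rt=R.from_matrix(BED[:3,:3])*R.from_euler('y',8,degrees=True)*R.from_euler('z',-90,degrees=True)*R.from_euler('x',180,degrees=True)
for z in (42,38):
    pos=BED[:3,:3]@np.array([-.046,.0007,z/1000])+BED[:3,3]; print(z,rel(pos,Rt,o))
```

```text
42 [-9.7  3.9 -2.2  1.5  7.2 -0.1]
38 [-8.2  3.5 -5.9  1.5  7.2 -0.1]
```

```bash
python3 -m pendant '[[[-4,1.5,2,0.5,2.5,0],[-7,3,1,1,5,0],[-9.7,3.9,-1,1.5,7.2,-0.1],[-9.2,3.8,-3.5,1.5,7.2,-0.1],[-9.2,3.8,-3.5,1.5,7.2,-0.1],[-9.2,3.8,-3.5,1.5,7.2,-0.1]]]'; python3 key.py
```

```text
clock: 21.58
tool_pos: [0.5201, -0.1676, 0.0777]
orientation: [-166.1, -0.0, -104.5]
force: [-0.3, -0.4, -0.3]
opening: 0.0001
[  5.8  10.  -42.9  11.8 -24.4  59.5] [-0.3 -0.4 -0.3] 0.00012146262225058051
tcp in bed [-47.3  -0.1  40.4] tool z in bed [-0.14  -0.001 -0.99 ]
Fn [-0.2 -0.4 -0.2]
```

```bash
python3 -m pendant '[[[0.9,-0.2,-2.3,0,0,0],[1.8,-0.5,-4.6,0,0,0],[1.8,-0.5,-4.6,0,0,0],[1.8,-0.5,-4.6,0,0,0]]]'; python3 key.py;  python3 -m pendant '[[[0.4,-0.1,-0.9,0,0,0],[0.4,-0.1,-0.9,0,0,0],[0.4,-0.1,-0.9,0,0,0]]]'; python3 key.py
```

```text
clock: 22.08
tool_pos: [0.5228, -0.1676, 0.0734]
orientation: [-166.1, 0.0, -104.5]
force: [0.4, 0.0, 0.3]
opening: 0.0004
[  5.7  10.6 -43.   11.9 -23.7  59.4] [0.4 0.  0.3] 0.0004437422428221905
tcp in bed [-46.4   0.5  35.3] tool z in bed [-0.14 -0.   -0.99]
Fn [0.5 0.1 0.1]
clock: 22.45
tool_pos: [0.5233, -0.1676, 0.0726]
orientation: [-166.0, 0.0, -104.5]
force: [-0.2, -0.4, 0.6]
opening: 0.0007
[  5.7  10.8 -43.   12.  -23.6  59.3] [-0.2 -0.4  0.6] 0.0007175522403567491
tcp in bed [-46.3   0.6  34.4] tool z in bed [-0.14 -0.   -0.99]
Fn [ 0.1 -0.5  0.6]
```

```bash
python3 -m pendant '[[[0.4,-0.1,-0.9,0,0,0],[0.4,-0.1,-0.9,0,0,0],[0.4,-0.1,-0.9,0,0,0]]]'; python3 key.py;  python3 -m pendant '[[[0.2,0,-0.5,0,0,0],[0.2,0,-0.5,0,0,0],[0.2,0,-0.5,0,0,0]]]'; python3 key.py
```

```text
clock: 22.82
tool_pos: [0.5237, -0.1678, 0.0717]
orientation: [-166.0, 0.0, -104.5]
force: [0.1, -0.5, -0.4]
opening: 0.0003
[  5.7  10.9 -43.   12.1 -23.4  59.3] [ 0.1 -0.5 -0.4] 0.0003322042355720337
tcp in bed [-46.2   0.6  33.4] tool z in bed [-0.14 -0.   -0.99]
Fn [ 0.  -0.4 -0.4]
clock: 23.2
tool_pos: [0.5239, -0.1678, 0.0712]
orientation: [-166.0, 0.0, -104.5]
force: [0.0, 0.5, 1.5]
opening: 0.0002
[  5.7  10.9 -43.1  12.1 -23.3  59.3] [0.  0.5 1.5] 0.00024501426430914716
tcp in bed [-46.3   0.6  32.9] tool z in bed [-0.14 -0.   -0.99]
Fn [0.5 0.4 1.5]
```

```bash
for i in 1 2; do python3 -m pendant '[[[0.2,-0.1,-0.5,0,0,0],[0.2,-0.1,-0.5,0,0,0],[0.2,-0.1,-0.5,0,0,0]]]' >/dev/null; python3 key.py | grep -E "Fn|tcp"; done
```

```text
tcp in bed [-46.3   0.5  32.4] tool z in bed [-0.14 -0.   -0.99]
Fn [-0.8 -0.4  3.2]
tcp in bed [-46.2   0.5  31.8] tool z in bed [-0.14 -0.   -0.99]
Fn [-0.6  0.8  4.7]
```

```bash
python3 -m pendant '[[[0.2,-0.1,-0.5,0,0,0],[0.2,-0.1,-0.5,0,0,0],[0.2,-0.1,-0.5,0,0,0]]]' >/dev/null; python3 key.py | grep -E "Fn|tcp"; python3 -m pendant '[[[0.1,0,-0.2,0,0,0],[0.1,0,-0.2,0,0,0],[0.1,0,-0.2,0,0,0],[0.1,0,-0.2,0,0,0]]]' ; python3 key.py | grep -E "Fn|tcp"
```

```text
tcp in bed [-46.2   0.5  31.3] tool z in bed [-0.14 -0.   -0.99]
Fn [-0.4  0.8  5.8]
clock: 24.82
tool_pos: [0.5246, -0.168, 0.0696]
orientation: [-166.0, 0.0, -104.5]
force: [-2.7, 3.1, 6.2]
opening: 0.0006
tcp in bed [-46.2   0.5  31.2] tool z in bed [-0.14 -0.   -0.99]
Fn [-0.8  2.3  7. ]
```

```bash
python3 -m pendant '[[[-1,0.3,3,0,0,0],[-6,1.5,15,0,0,0],[-18,4.5,45,0,0,0],[-30,8,80,0,0,0],[-50,70,110,0,0,0],[-60,130,130,0,0,0],[-60,180,140,0,0,0],[-60,180,140,0,0,0],[-60,180,140,0,0,0]]]'; python3 home.py 2>/dev/null
python3 - <<'E'
from h import *
import pickle
s0=pickle.load(open("scene0.pkl","rb")); s=snapshot("scene")
# bystander check: change of colour masks' centroid
P0,P=pts(s0),pts(s)
for n,(f) in {"red":lambda c:(c[...,0]>130)&(c[...,1]<60)&(c[...,2]<70),"purple":lambda c:(c[...,2]>c[...,1]+20)&(c[...,0]>c[...,1]+8)&(c[...,2]<200)}.items():
    for S,Q in((s0,P0),(s,P)):
        c=S["pixels"].astype(int); m=f(c)&(Q[...,0]>.35)&(Q[...,0]<.8)&(abs(Q[...,1])<.5)&(Q[...,2]<.12); print(n,m.sum(),np.round(np.median(Q[m],0),3))
E
```

```text
clock: 25.95
tool_pos: [0.4641, 0.0122, 0.2096]
orientation: [-166.1, 0.0, -104.4]
force: [0.6, 0.1, -1.0]
opening: 0.0003
25.95 [0.4641 0.0122 0.2096] [-166.1    0.  -104.4] [ 0.6  0.1 -1. ]
top orange 54 [87.4 -1.6 37. ]
 green 82 [-39.5   1.2  32.1] [ 0.5304 -0.1688  0.073 ]
(-84, 19.1, [-40.0, 40.0]) (-78, 20.2, [-39.0, 41.0]) (-72, 11.9, [-41.0, 40.0]) (-66, 11.4, [-39.0, 41.0]) (-60, 19.6, [-40.0, 39.0]) (-54, 27.0, [-28.0, 29.0]) (-48, 32.0, [-30.0, 33.0]) (-42, 32.0, [-31.0, 32.0]) (-36, 32.5, [-30.0, 33.0]) (-30, 31.5, [-31.0, 33.0]) (-24, 31.5, [-30.0, 33.0]) (-18, 30.5, [-31.0, 33.0]) (-12, 32.1, [-29.0, 33.0]) (-6, 32.1, [-30.0, 33.0]) (0, 30.2, [-29.0, 32.0]) (6, 31.5, [-31.0, 33.0]) (12, 31.3, [-29.0, 32.0]) (18, 31.3, [-30.0, 33.0]) (24, 31.5, [-31.0, 31.0]) (30, 31.7, [-30.0, 33.0]) (36, 31.3, [-30.0, 32.0]) (42, 31.1, [-29.0, 33.0]) (48, 41.6, [-31.0, 33.0]) (54, 41.7, [-29.0, 33.0]) (60, 41.3, [-31.0, 33.0]) (66, 41.3, [-29.0, 33.0]) (72, 18.7, [-32.0, 31.0]) (78, 18.0, [-27.0, 27.0]) (84, 29.0, [-27.0, 26.0]) (90, 41.5, [-27.0, 27.0]) (96, 38.2, [-25.0, 25.0]) (102
[... 496 characters left out ...]
30.0]) (-6, 31.7, [-31.0, 29.0]) (0, 31.2, [-32.0, 29.0]) (6, 31.5, [-31.0, 31.0]) (12, 31.1, [-32.0, 31.0]) (18, 31.4, [-32.0, 29.0]) (24, 31.5, [-33.0, 29.0]) (30, 31.2, [-32.0, 30.0]) (36, 30.5, [-32.0, 30.0]) (42, 31.4, [-31.0, 32.0]) (48, 42.3, [-31.0, 31.0]) (54, 42.5, [-32.0, 31.0]) (60, 42.2, [-32.0, 29.0]) (66, 41.4, [-31.0, 30.0]) (72, 15.7, [-29.0, 26.0]) (78, 20.1, [-26.0, 25.0]) (84, 31.1, [-28.0, 24.0]) (90, 40.3, [-26.0, 26.0]) (96, 41.4, [-26.0, 22.0]) (102, 28.2, [-25.0, 22.0]) 
plane slopes deg [-0.43  0.41] z0 31.4
red 1125 [ 0.449 -0.003  0.011]
red 791 [ 0.471 -0.007  0.011]
purple 0 [nan nan nan]
purple 0 [nan nan nan]
  return _methods._mean(a, axis=axis, dtype=dtype,
  ret = um.true_divide(
```

```bash
python3 -c "
from plant import *
print(get_obs()['clock']); close_job()"
```

```text
26.1
the job is handed in; nothing more can be done
```

The terminal is back in its cradle with the catch over its head, the green key has been pressed, and I handed the job in at 26.1 s. No verdict is reported.

- **Regrasp:** With the tool upright on the terminal, the arm could not reach the angle needed at the cradle. I set the terminal back on the counter and gripped it again with the tool leaned 20° toward its head.
- **Docking:** The toe went under the lip to the stop wall, felt at about 5 N. I then swung the head down until the grip felt 31 N, let go, and moved clear. I did not press the printer hump separately, because the catch was already back.
- **Key:** The first approach, square to the key, ran into a joint limit. I pressed with the tool tilted 8° instead, building to 6–7 N and holding it above 4 N for about a second. The give was about 3 N/mm, as expected of the key rather than the case.

**Last checks (from the camera depth):**
- The terminal lies within 0.5° of parallel to the bed. It is within about 1 mm of home along and across the bed.
- The orange catch reads within about 1 mm of where it was before docking, which is inside the camera error.
- The case top reads about 1 mm high (31.0–31.4 mm against 30 mm), also inside the camera error.

**Not confirmed:** My colour check of the other things was inconclusive. The arm partly hid the notebook: its red patch shrank from 1125 to 791 pixels and its centre shifted 22 mm. The purple test found no pixels, and I did not measure the jar or the mug. I saw and felt no contact with any of them.

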